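Dry the tall beaker on the air post and hold the boost notch

ROBOT

A 6-joint arm with a two-finger parallel gripper is mounted at the origin on a cart in front of the work surface, level with it; the furniture and walls round the work are solid. World frame = base frame: x ahead of the robot, y to its left, z up, the work surface at z = 0. Lengths are in mm, angles in rad, forces in N, time in s.
With the tool pointing down it reaches from about 300 to 775 mm from the base axis. Payload 14.6 kg.
Tool frame: the origin (TCP) lies between the finger pads; the fingertips stand manip.tip_reach ahead of it and the grasp point (between the pads) lies 5 mm behind it (manip.tip_reach is the distance from the TCP to the fingertips, in mm); z points along the fingers, y is the line along which they close (so a half turn about z gives the same grasp; the last joint's range is limited). The gripper opens to 94 mm and grips with 3 to 60 N. Pads are 16 mm wide; open, the fingers measure 119 mm over their backs; the gripper's body (75 mm by 177 mm) begins 78 mm behind the grasp point.
Start: joints at [-1.329, 0.3, 1.521, -0, 1.321, -0.067], TCP at [167.147, -523.977, 219.446] pointing down, gripper open.
Joint ranges: [-3.03, 3.03], [-0.79, 2.21], [0.23, 2.52], [-1.04, 4.18], [0, 3.07], [-2.55, 2.55]. Speed limits (rad/s): [2.22, 2.22, 2.57, 3.14, 3.14, 3.14].

INTERFACE

Orientations are given as [roll, pitch, yaw] about the fixed x, y, z axes, in that order (R = Rz(yaw) Ry(pitch) Rx(roll)).
In Python, from cell import manip gives the robot as it stands. The module is installed in compiled form; this text tells all that it offers.
- The arm moves only by the shell command python3 -m creep 'ROWS' [FORCE]. ROWS is JSON, a list of rows, each a list of 3 entries, a list of its own where there are three numbers: the opening, from -1 (shut) to 1 (fully open), then the shift along the tool's x, y, z in cm, then the turn about the tool's z in units of 5 degrees (1.0 is 5 degrees). In form: [[grip, [tx, ty, tz], roll], ...]. A call has 1 to 12 rows; each row is the pose to reach, as a shift and turn from the pose commanded when the call began, along the tool's axes at that moment; what a row does not reach only later rows make up. A row lasts 1/10 s, in which the tool goes at most 50 mm and 8.59 degrees, less where a joint would pass 70% of its speed; a pose out of reach is approached as far as the arm can. A call with a gripper value outside its range is refused whole. The fingers move at their own pace and stop on an object; FORCE is the grip in N (left out, the last holds). Time passes only in rows, so rows that repeat a pose let the fingers close. It gives the time, the measured TCP pose, the force, the opening and the grip force at its end, in the units of the state.
- manip.read_state(): the state, without advancing time (a new reading comes with each control period).
- manip.camera(name): name is "scene" or "top" or "wrist"; returns the picture (384x512x3 uint8, red, green, blue); there is no depth.
- manip.camera_params(name): a dict with "fovy" (degrees; the focal length in pixels is half the picture's height over the tangent of half this angle, whatever the lens; pixels are square), "cx", "cy" (the principal point, pixels), "k1" (the pictures are not rectified: a ray, as slopes to the right and down, at radius r is drawn at 1 + k1 r^2 times it, then the intrinsics apply), "origin" and "attitude" of the camera in the world. Camera axes: x right, y down, z forward; pixel columns grow to the right and rows downward; lengths in mm; the calibration is good to about 2 mm. A picture is of the moment at which its call begins: read the wrist's pose just before it. camera_params takes no time and is no camera call; for the wrist camera it gives the pose at the moment of the call.
- manip.sign_off(): hands the job in; it is judged then, once.
The state is a dict: "clock": time; "joints": joint angles; "qd": joint speeds; "effort": joint torques, N m; "eef_pos": TCP position; "eef_rot": TCP orientation; "wrist_force": force on the tool from outside, world axes, zero at the start; "moment": the same for the moment, N m; "finger_gap": finger opening in mm; "finger_force": force on a finger pad.
Only numpy, scipy, OpenCV 4.12 (cv2) and the standard library are available. Lean on these libraries where they do the work, as an engineer would, in place of code of your own. Each camera call takes 0.05 s, during which the arm holds its last target. There are 200 camera calls.

TASK

Dry the tall steel beaker: take it from the draining stand, set it upside down over the dryer's air post, fully down on its seat, and let go of it. Then press the lever of the dryer's dial down past its first two notches into the third, which springs back when let go, and finish while still holding it there with the fingers, firmly but not straining hard against its end stop. Leave the dial off until the beaker is seated, and leave the short beaker and the goods on the table where they are.

Things in the scene. Friction and masses are not known exactly. Their poses are not given: they have to be found in the camera images.
- dryer: White warm-air beaker dryer, fixed. Origin on the table under its air post; x points to the tower at the back, z up. Deck 142 (x -55..87) x 124 x 25 high; tower 112 wide, 100 high, front face at x +85. Bare steel post 28 wide, tip 95 above the table (70 above deck), round top; at its foot a centring boss 41 wide, 8 high, tapered.
- dryer_seat (a point): Point on the post's axis at the level of the deck top, 25 above the table, where the rim of the upside-down beaker rests on a round rubber pad. Its axes are the dryer's.
- dial (a joint): Angle of the dial on the tower's front (rad): 0 off with the lever up; grows as the lever on its right is pressed down. Notches at 0.35 and 0.70 stay by themselves; the third, about 1.05 (held is over 0.97), springs back; end stop 1.10. Down force at the handle: about 7 N for the first notch, up to 10 N at 0.87, 6 to 9 N to hold the third.
- dial_handle (a point): Centre of the round black handle bar at the end of the dial's lever: 18 thick, 44 long, pointing from the tower to the front along the dryer's -x, moving with the dial. It swings about an axis along the dryer's x at dryer y 0, z 64, radius 48: off, 32 deg above level at dryer (45, -41, 89); third notch, 28 deg below level at (45, -42, 41).
- tall_beaker: The tall steel beaker, loose: straight, 52 outside, 46 inside, 92 long, floor 4 thick, about 0.12 kg. Origin at the centre of its closed bottom; z runs to the open mouth. Starts on its side in either cradle of the stand, mouth to the robot's right, axis 45 above the table.
- tall_beaker_rim (a point): Centre of the tall beaker's open mouth, 92 along its z axis.
- short_beaker: The other beaker, same width but only 60 long, loose, lying on its side in the other cradle. Not to be moved. Origin at the centre of its closed bottom, z to its mouth.
- stand: Steel wire draining stand, fixed: black drip tray 150 (x) x 178 (y) x 10 high, with two cradles of two rails along its x, at y +47.5 and -47.5, rails 36 apart, wire 6 thick, tops 25 above the table. Origin on the table under its middle.
- ribbon_spool_0: Ribbon spool lying flat, 77 wide, 28 high; loose goods on the table, to be left alone. Origin under its middle.
- ink_pad: Flat tin ink pad, 60x90x17; loose goods on the table, to be left alone. Origin under its middle.
- date_stamp: Rubber stamp standing upright, 30x50x70; loose goods on the table, to be left alone. Origin under its middle.
- choc_bar_2: Wrapped chocolate bar lying flat, 56x139x11; loose goods on the table, to be left alone. Origin under its middle.
- choc_bar_1: Wrapped chocolate bar lying flat, 56x139x11; loose goods on the table, to be left alone. Origin under its middle.
Mind the look-alikes: they are no part of the job. What is shaped like the tall_beaker but blue is not meant.

How it is judged (in metres and radians):
On the way, in this order (a step that is already met when the one before it is completed fails the run):
1. the tall beaker stands upside down over the air post, fully down on its seat, let go, the dial still off (horizontal distance between tall_beaker_rim and dryer_seat below 0.005 m and z of tall_beaker_rim in the frame of dryer_seat between -0.003 and 0.003 m and angle between tall_beaker's own z axis and vertical above 3.05 rad and contact force between the fingers and tall_beaker below 0.3 N and value of joint dial below 0.2 rad), for 0.3 s.
2. the dial is pressed into its third notch by the fingers (horizontal distance between tall_beaker_rim and dryer_seat below 0.005 m and z of tall_beaker_rim in the frame of dryer_seat between -0.003 and 0.003 m and angle between tall_beaker's own z axis and vertical above 3.05 rad and value of joint dial above 0.97 rad and contact force between the fingers and dryer above 1.5 N and contact force between the arm and dryer below 25 N), for 0.3 s.
At the end, for the whole second after the job is handed in: The tall beaker is upside down over the post, rim on the seat within 3 mm in height and 5 mm sideways, upright within 5 degrees, still and untouched; the fingers hold the dial beyond 0.97 rad, pushing with 1.5 N or more, at most 25 N on the dryer (all of step 2 and contact force between the fingers and tall_beaker below 0.3 N and linear speed of tall_beaker below 0.02 m/s); the arm keeps its last pose, push and grip.
It fails at once if the dial is turned on while the tall beaker is not on its seat (value of joint dial above 0.2 rad and not (horizontal distance between tall_beaker_rim and dryer_seat below 0.005 m and z of tall_beaker_rim in the frame of dryer_seat between -0.003 and 0.003 m and angle between tall_beaker's own z axis and vertical above 3.05 rad)).
It fails at once if the short beaker or goods on the table are moved by 3 cm (distance of any of short_beaker, ribbon_spool_0, ink_pad, date_stamp, choc_bar_2, choc_bar_1 from where it was at the start of the episode above 0.03 m).
It also fails if it takes over 69 s, if anything falls off the work surface, if the arm or the gripper's body presses on something with over 40 N, if the wrist force passes 120 N, or if a joint passes its speed limit or range.

## Working session

There is one attempt and no reset: what is moved stays moved. The work goes in short steps, Python scripts to look and compute and a shell command to move; the robot and the scene stay as the last step left them, time stands still between calls to the robot, and variables do not carry over. Pictures are saved under pics/ and viewed, at most 10 in all, crops included, and the job is handed in when it is done.

```bash
mkdir -p pics; cat > h.py <<'E'
import numpy as np, cv2
from scipy.spatial.transform import Rotation as R
from cell import manip
def cap(n,f):
    p=manip.camera_params(n); im=np.asarray(manip.camera(n)); cv2.imwrite(f'pics/{f}.png',im[:,:,::-1]); return im,p
def att(p):
    a=np.array(p['attitude'],float)
    return a if a.shape==(3,3) else R.from_euler('xyz',a).as_matrix()
def ray(p,u,v):
    f=192/np.tan(np.radians(p['fovy'])/2)
    d=np.array([(u-p['cx'])/f,(v-p['cy'])/f]); s=d.copy()
    for _ in range(20): s=d/(1+p['k1']*(s@s))
    return np.array(p['origin'],float), att(p)@np.array([s[0],s[1],1])
def plane(p,u,v,z):
    o,d=ray(p,u,v); return o+d*(z-o[2])/d[2]
def proj(p,X):
    f=192/np.tan(np.radians(p['fovy'])/2)
    c=att(p).T@(np.array(X,float)-np.array(p['origin'])); s=c[:2]/c[2]
    return s*(1+p['k1']*(s@s))*f+[p['cx'],p['cy']]
E
python3 - <<'E'
from h import *
print(manip.read_state(), manip.tip_reach)
ims=[]
for n in ('scene','top'):
    im,p=cap(n,n+'0'); print(n,p)
im,p=cap('wrist','wrist0');print(p)
a=cv2.imread('pics/scene0.png');b=cv2.imread('pics/top0.png')
E
```

```text
{'clock': 0.0, 'joints': array([-1.32859343e+00,  3.00486292e-01,  1.52157586e+00,  3.21140493e-05,
        1.32067964e+00, -6.65845166e-02]), 'qd': array([ 0.00035956,  0.00103259,  0.00194406, -0.0011132 , -0.00032174,
       -0.00033455]), 'effort': array([-1.37742762e-03, -5.31807840e+01, -3.52734876e+01,  7.07960827e-02,
        2.44811102e-02, -9.80494201e-05]), 'eef_pos': array([ 167.10245103, -523.7497199 ,  218.88018988]), 'eef_rot': array([-3.14044812e+00, -1.07495486e-04,  3.08779383e-01]), 'wrist_force': array([-0.43994724, -0.62871884, -0.16304282]), 'moment': array([-0.03470272, -0.02532435,  0.00808104]), 'finger_force': 0.0, 'finger_gap': 93.87108361827633} 14.0
scene {'fovy': 56.3482654407977, 'cx': 252.468531592018, 'cy': 194.10518689121858, 'k1': -0.01782354462418747, 'origin': array([-6.60544539e-01, -8.32118027e+02,  4.75860036e+02]), 'attitude': array([-2.05712839e+00, -1.29046669e-03, -8.37297059e-01])}
top {'fovy': 48.87406220867729, 'cx': 254.14666171517453, 'cy': 195.08123294285903, 'k1': -0.10628495489918828, 'origin': array([ 455.97531879, -335.15484389, 1040.00867495]), 'attitude': array([-3.06552327,  0.00380588, -1.55925111])}
{'fovy': 59.868930229136936, 'cx': 250.39871699179957, 'cy': 193.88860268872685, 'k1': -0.06826863725690878, 'origin': array([ 239.62862453, -500.71432866,  384.71313556]), 'attitude': array([ 2.87559098e+00,  1.89361164e-03, -1.26315150e+00])}
```

View pics/top0.png

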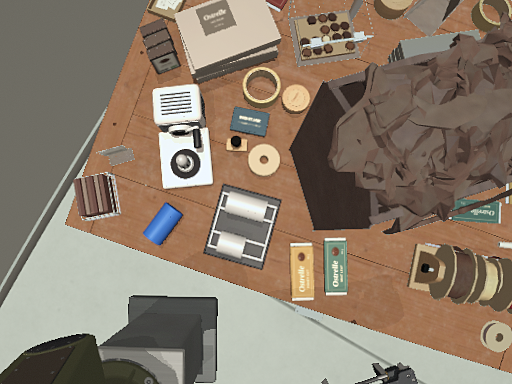

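View pics/scene0.png

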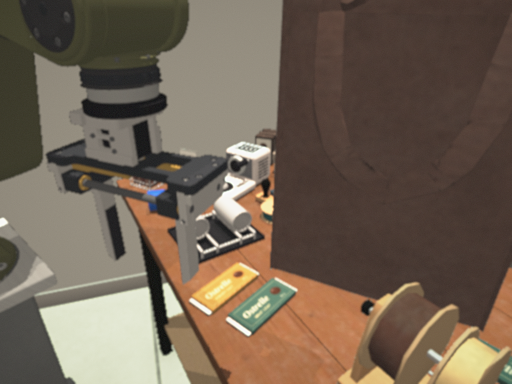

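The top view shows the dryer with its tower at (178,105) and post at (183,162). The stand is at (243,227), and a blue cylinder lies at (162,223). The steel beakers on the stand are at (246,206), which looks longer, and (230,245), which looks shorter. The blue one is a look-alike. I'll check in an enlarged crop.

```bash
python3 - <<'E'
import cv2
a=cv2.imread('pics/top0.png')[75:275,140:300]
cv2.imwrite('pics/crop1.png',cv2.resize(a,None,fx=3,fy=3,interpolation=cv2.INTER_CUBIC))
E
```

```text
(no output)
```

View pics/crop1.png

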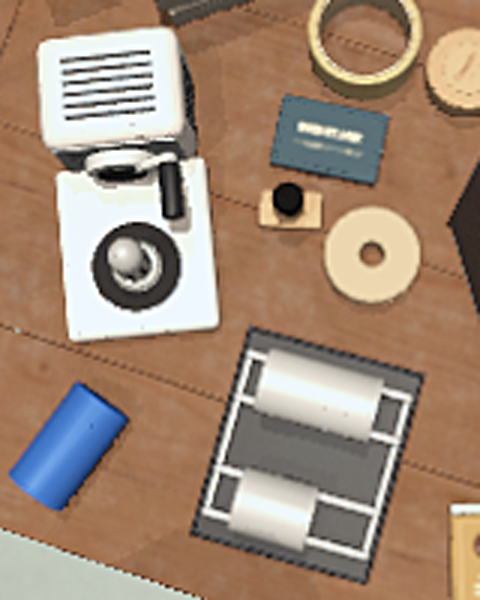

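The tall beaker is the far one, crop (320,393) or top image (246.7,206). It is steel and clearly longer than the one at (230,245), and the cylinder of its shape at (162,223) is blue. Next I'll measure the beaker, stand and dryer.

```bash
python3 - <<'E'
from h import *
p=manip.camera_params('top'); im=cv2.imread('pics/top0.png')
c=lambda u,v:((u+.5)/3-.5+140,(v+.5)/3-.5+75)
P=lambda n,u,v,z:print(n,plane(p,*c(u,v),z).round(1))
for q in [(250,328),(424,376),(366,582),(192,535)]: P('tray',*q,10)
for q in [(58,173),(70,341),(219,325),(204,158)]: P('deck',*q,25)
P('tip',122,250,95); P('padctr',137,266,25)
P('handle far',167,165,98);P('handle near',174,218,98)
# beaker masks
hsv=cv2.cvtColor(im,cv2.COLOR_BGR2HSV)
m=((hsv[...,1]<45)&(hsv[...,2]>140)).astype('uint8'); m[:, :205]=0;m[:,285:]=0;m[:185]=0;m[270:]=0
m=cv2.morphologyEx(m,cv2.MORPH_OPEN,np.ones((7,7),'uint8'))
cs,_=cv2.findContours(m,0,2)
for k in cs:
    r=cv2.minAreaRect(k); b=cv2.boxPoints(r); print(r)
    w=np.array([plane(p,*q,52)[:2] for q in b]);print(w.round(1),w.mean(0).round(1),[np.linalg.norm(w[i]-w[i-1]).round(1) for i in range(4)])
E
```

```text
tray [ 560.8 -253.6   10. ]
tray [ 523.1 -396.1   10. ]
tray [ 356.  -350.6   10. ]
tray [ 392.  -209.3   10. ]
deck [685.4 -94.7  25. ]
deck [ 547.2 -109.1   25. ]
deck [ 561.5 -229.8   25. ]
deck [ 698.5 -214.6   25. ]
tip [ 610.4 -162.3   95. ]
padctr [ 608.9 -162.1   25. ]
handle far [ 675.4 -195.3   98. ]
handle near [ 634.7 -201.6   98. ]
((230.69625854492188, 244.19338989257812), (27.56732177734375, 20.9832820892334), 15.5241117477417)
[[ 400.5 -239.9]
 [ 447.7 -252.3]
 [ 431.3 -314.5]
 [ 384.2 -302.1]] [ 415.9 -277.2] [np.float64(64.2), np.float64(48.8), np.float64(64.3), np.float64(48.7)]
((245.6509552001953, 205.97169494628906), (41.07080078125, 21.016162872314453), 15.945395469665527)
[[ 494.4 -258.1]
 [ 542.  -270.8]
 [ 516.5 -363.8]
 [ 469.1 -350.8]] [ 505.5 -310.9] [np.float64(96.1), np.float64(49.3), np.float64(96.4), np.float64(49.2)]
```

```bash
python3 -m creep '[[1,[10,-3,1],-3],[1,[20,-6.4,3],-6],[1,[30,-9.6,5],-9],[1,[40.5,-12.8,5.9],-11.5],[1,[40.5,-12.8,5.9],-11.5],[1,[40.5,-12.8,5.9],-11.5],[1,[40.5,-12.8,5.9],-11.5],[1,[40.5,-12.8,5.9],-11.5],[1,[40.5,-12.8,5.9],-11.5],[1,[40.5,-12.8,5.9],-11.5],[1,[40.5,-12.8,5.9],-11.5],[1,[40.5,-12.8,5.9],-11.5]]' 3
python3 -m creep '[[1,[0,0,0],0],[1,[0,0,0],0]]'
python3 - <<'E'
from h import *
print(manip.read_state())
im,p=cap('wrist','w1');print(p['origin'])
cv2.imwrite('pics/w1.png',im[:,:,::-1])
for n,X in dict(bot=(517.3,-266.4,45),mouth=(493.7,-355.4,45),seat=(608.5,-162.5,25)).items(): print(n,proj(p,X))
E
```

```text
clock: 1.35
eef_pos: [513.4, -279.6, 160.5]
eef_rot: [-3.141, 0.0, 1.312]
wrist_force: [0.0, -0.5, -0.8]
finger_gap: 93.8
finger_force: 0.0
clock: 1.55
eef_pos: [513.6, -279.6, 160.8]
eef_rot: [3.141, 0.0, 1.311]
wrist_force: [0.7, 0.4, -0.2]
finger_gap: 94.1
finger_force: 0.0
{'clock': 1.55, 'joints': array([-5.61190745e-01,  4.28280510e-01,  1.48718526e+00, -4.21107441e-05,
        1.22567238e+00, -3.01501443e-01]), 'qd': array([ 0.00520625,  0.0018943 , -0.00169192, -0.0001631 , -0.00040821,
        0.00129379]), 'effort': array([ 4.74751240e-02, -5.89929879e+01, -3.38885808e+01,  6.19595661e-02,
        3.73785454e-02, -6.90900415e-03]), 'eef_pos': array([ 513.60529814, -279.63858629,  160.75344179]), 'eef_rot': array([3.14117043e+00, 1.72811770e-04, 1.31112123e+00]), 'wrist_force': array([ 0.72696139,  0.39972105, -0.17284728]), 'moment': array([-0.06058369, -0.09176178,  0.01184381]), 'finger_force': 0.0, 'finger_gap': 94.09404958496496}
[ 533.03748083 -205.92370348  326.4747459 ]
bot [251.15198506 178.35585356]
mouth [251.24873664 274.15797116]
seat [324.05638316  29.66008712]
```

View pics/w1.png

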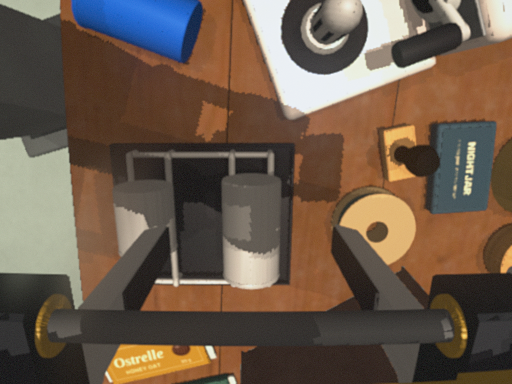

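The wrist view agrees with the estimates: beaker from (251,175) to (251,285), dryer pad at about (324,32) against (324,30) predicted. Now descending to grasp near the closed end, so the beaker can swing mouth-down by gravity.

```bash
python3 -m creep '[[1,[0,0,3],0],[1,[0,0,6],0],[1,[0,0,9],0],[1,[0,0,11],0],[1,[0,0,11.8],0],[1,[0,0,11.8],0],[0,[0,0,11.8],0],[-1,[0,0,11.8],0],[-1,[0,0,11.8],0],[-1,[0,0,11.8],0],[-1,[0,0,11.8],0],[-1,[0,0,11.8],0]]' 4
python3 -m creep '[[-1,[0,0,0],0],[-1,[0,0,0],0],[-1,[0,0,0],0],[-1,[0,0,0],0]]'
```

```text
clock: 2.8
eef_pos: [514.2, -279.0, 42.6]
eef_rot: [3.141, 0.0, 1.312]
wrist_force: [0.2, 1.0, 0.5]
finger_gap: 52.5
finger_force: 4.0
clock: 3.2
eef_pos: [514.2, -279.0, 42.6]
eef_rot: [3.141, 0.0, 1.312]
wrist_force: [1.4, -0.2, 2.0]
finger_gap: 53.0
finger_force: 4.0
```

```bash
python3 -m creep '[[-1,[0,0,-0.7],0],[-1,[0,0,-1.5],0],[-1,[0,0,-2.5],0],[-1,[0,0,-3.5],0],[-1,[0,0,-4.5],0],[-1,[0,0,-6],0],[-1,[0,0,-7.5],0],[-1,[0,0,-9],0],[-1,[0,0,-11],0],[-1,[0,0,-13],0],[-1,[0,0,-15],0],[-1,[0,0,-15],0]]' 4
python3 - <<'E'
from h import *
im,p=cap('wrist','w2'); im2,_=cap('scene','s2'); print(manip.read_state()['finger_gap'])
cv2.imwrite('pics/c2.png',np.hstack([im,cv2.resize(im2[120:312,100:356],(512,384))])[:,::2 if 0 else 1,::-1][:, :])
a=cv2.imread('pics/c2.png'); cv2.imwrite('pics/c2.png',cv2.resize(a,(800,300)))
E
```

```text
clock: 4.4
eef_pos: [515.0, -279.5, 195.9]
eef_rot: [3.137, 0.001, 1.312]
wrist_force: [-0.1, -0.2, -1.4]
finger_gap: 52.8
finger_force: 4.0
53.1693222144807
```

View pics/c2.png

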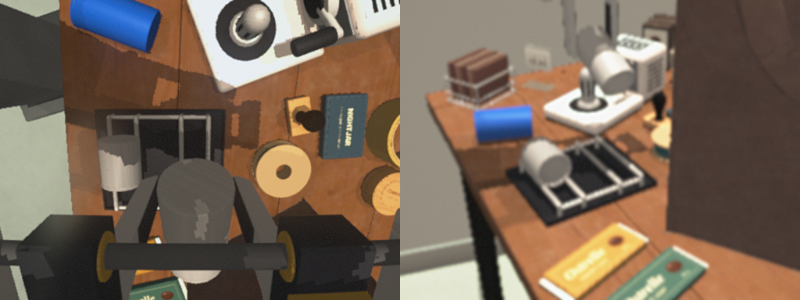

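The beaker is held (wrist crop about (195,220)) and tilted only partly mouth-down; friction stopped the swing. I'll lower the grip to 3 N and shake it gently.

```bash
python3 -m creep '[[-1,[0,0,0],0],[-1,[0,0,-0.5],0],[-1,[0,0,0],0],[-1,[0,0,-0.5],0],[-1,[0,0,0],0],[-1,[0,0,-0.5],0],[-1,[0,0,0],0],[-1,[0,0,0],0]]' 3
cat > tilt.py <<'E'
from h import *
import sys
im,p=cap('wrist',sys.argv[1]); im2,p2=cap('scene',sys.argv[1]+'s'); s=manip.read_state()
g=s['eef_pos']+[0,0,5]; print('z',g, s['finger_gap'])
E=R.from_euler('xyz',s['eef_rot']).as_matrix(); 
for t in range(0,91,15):
    ax=-E[:,0]*np.cos(np.radians(t))-np.array([0,0,1])*np.sin(np.radians(t))
    print(t,'rim wrist/scene',proj(p,g+ax*79).round(),proj(p2,g+ax*79).round(),'bottom',proj(p,g-ax*13).round(),proj(p2,g-ax*13).round())
c=proj(p2,g).astype(int)
a=cv2.resize(im2[c[1]-60:c[1]+84,c[0]-70:c[0]+122],(512,384))
cv2.imwrite('pics/'+sys.argv[1]+'c.png',cv2.resize(np.hstack([im,a]),(800,300))[...,::-1])
E
python3 tilt.py w3
```

```text
clock: 5.3
eef_pos: [513.9, -278.8, 191.8]
eef_rot: [-3.141, -0.0, 1.312]
wrist_force: [-0.3, -0.7, -1.2]
finger_gap: 53.0
finger_force: 3.0
z [ 514.00802317 -278.90602831  197.23938824] 52.76039893269322
0 rim wrist/scene [251. 374.] [241. 158.] bottom [251. 231.] [220. 145.]
15 rim wrist/scene [251. 347.] [240. 167.] bottom [251. 234.] [220. 144.]
30 rim wrist/scene [251. 319.] [239. 174.] bottom [251. 239.] [220. 142.]
45 rim wrist/scene [251. 291.] [236. 178.] bottom [251. 245.] [220. 141.]
60 rim wrist/scene [251. 263.] [232. 181.] bottom [251. 252.] [221. 141.]
75 rim wrist/scene [251. 235.] [228. 181.] bottom [251. 259.] [221. 141.]
90 rim wrist/scene [251. 208.] [224. 179.] bottom [251. 266.] [222. 141.]
```

View pics/w3c.png

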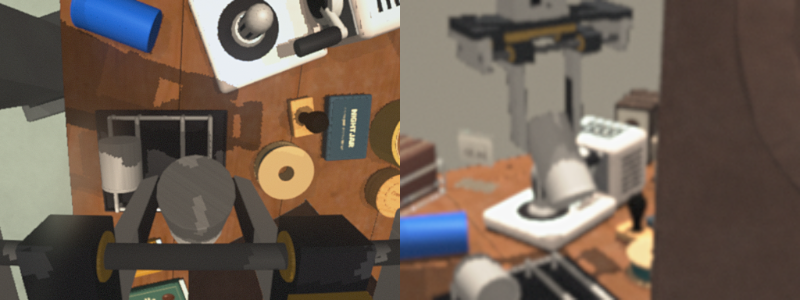

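Shaking at 3 N brought it to about 65° mouth-down. More of the same.

```bash
python3 -m creep '[[-1,[0,0,-1],0],[-1,[0,0,0],0],[-1,[0,0,-1],0],[-1,[0,0,0],0],[-1,[0,0,-1],0],[-1,[0,0,0],0],[-1,[0,0,-1],0],[-1,[0,0,0],0],[-1,[0,0,-1],0],[-1,[0,0,0],0],[-1,[0,0,0],0],[-1,[0,0,0],0]]' 3
python3 tilt.py w4
```

```text
clock: 6.6
eef_pos: [514.0, -278.8, 192.0]
eef_rot: [-3.141, -0.0, 1.312]
wrist_force: [-0.2, -0.2, -1.1]
finger_gap: 53.1
finger_force: 3.0
z [ 514.07850967 -278.97577341  197.40666876] 53.092463467322574
0 rim wrist/scene [251. 374.] [241. 158.] bottom [251. 231.] [220. 145.]
15 rim wrist/scene [251. 347.] [241. 166.] bottom [251. 234.] [220. 143.]
30 rim wrist/scene [251. 319.] [239. 173.] bottom [251. 239.] [220. 142.]
45 rim wrist/scene [251. 291.] [236. 178.] bottom [251. 245.] [220. 141.]
60 rim wrist/scene [251. 263.] [232. 181.] bottom [251. 252.] [221. 141.]
75 rim wrist/scene [251. 235.] [228. 181.] bottom [251. 259.] [221. 141.]
90 rim wrist/scene [251. 208.] [224. 179.] bottom [251. 266.] [222. 141.]
```

View pics/w4c.png

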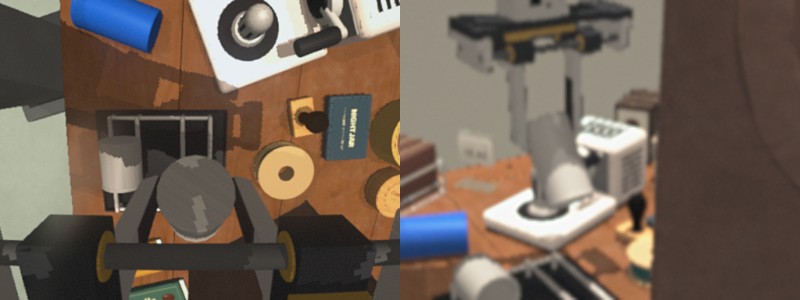

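The beaker is now about 62° mouth-down, 28° off vertical. I'll carry it over the post with the post tip inside the mouth. Moving sideways will let the post push it upright, and then I'll lower it. First, the approach at height.

```bash
python3 -m creep '[[-1,[0.5,0,-1.5],0],[-1,[2,0.5,-2.8],-0.5],[-1,[4,1,-2.8],-1],[-1,[6.5,2,-2.8],-1.6],[-1,[9,2.7,-2.8],-2.2],[-1,[11.5,3.4,-2.8],-2.9],[-1,[14,4.1,-2.8],-3.5],[-1,[15.8,4.6,-2.8],-4],[-1,[16.9,4.9,-2.8],-4.2],[-1,[16.9,4.9,-2.8],-4.2],[-1,[16.9,4.9,-2.8],-4.2],[-1,[16.9,4.9,-2.8],-4.2]]' 3
python3 tilt.py w5
```

```text
clock: 7.9
eef_pos: [604.3, -128.9, 220.5]
eef_rot: [-3.142, 0.0, 1.677]
wrist_force: [0.4, -0.5, -0.8]
finger_gap: 52.8
finger_force: 3.0
z [ 604.36592593 -128.84661069  225.53078458] 53.13592096674456
0 rim wrist/scene [251. 374.] [231. 119.] bottom [251. 231.] [203. 113.]
15 rim wrist/scene [251. 347.] [230. 127.] bottom [251. 234.] [204. 112.]
30 rim wrist/scene [251. 318.] [228. 133.] bottom [251. 239.] [204. 111.]
45 rim wrist/scene [251. 290.] [224. 138.] bottom [251. 245.] [204. 110.]
60 rim wrist/scene [251. 262.] [220. 142.] bottom [251. 252.] [205. 109.]
75 rim wrist/scene [251. 235.] [215. 143.] bottom [251. 259.] [206. 109.]
90 rim wrist/scene [251. 208.] [209. 143.] bottom [251. 265.] [207. 109.]
```

```bash
python3 - <<'E'
import cv2,numpy as np
a=cv2.imread('pics/w5.png'); t=cv2.imread('pics/w5s.png')[80:230,150:350]
from cell import manip
im=np.asarray(manip.camera('top'))[...,::-1][90:210,130:290]
cv2.imwrite('pics/w5d.png',np.hstack([cv2.resize(a,(400,300)),cv2.resize(t,(400,300))]))
E
```

```text
(no output)
```

View pics/w5d.png

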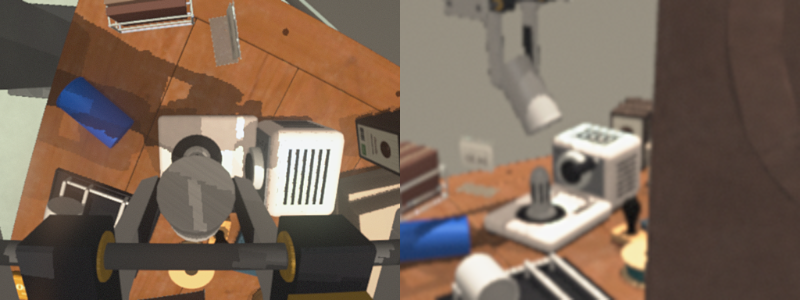

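The post is ahead of the mouth's axis as planned (scene crop: post (541,185), rim (543,115)), tilt about 33°. I'll back off 13 mm, lower so the tip is inside the low edge, then sweep toward -y to upright it.

```bash
python3 -m creep '[[-1,[0.6,0,0],0],[-1,[1.3,0,1],0],[-1,[1.3,0,2.5],0],[-1,[1.3,0,4],0],[-1,[1.3,0,5.5],0],[-1,[1.3,0,6.5],0],[-1,[1.3,0,6.5],0],[-1,[1.3,0,6.5],0]]' 3
python3 tilt.py w6 | head -1
python3 -m creep '[[-1,[-0.6,0,0],0],[-1,[-1.2,0,0],0],[-1,[-1.8,0,0],0],[-1,[-2.4,0,0],0],[-1,[-3,0,0],0],[-1,[-3.6,0,0],0],[-1,[-4.2,0,0],0],[-1,[-4.8,0,0],0],[-1,[-5.3,0,0],0],[-1,[-5.7,0,0],0],[-1,[-5.7,0,0],0],[-1,[-5.7,0,0],0]]' 3
python3 tilt.py w7
python3 - <<'E'
import cv2,numpy as np
f=lambda n:[cv2.resize(cv2.imread(f'pics/{n}.png'),(400,300)),cv2.resize(cv2.imread(f'pics/{n}s.png')[80:230,150:350],(400,300))]
cv2.imwrite('pics/w7d.png',np.vstack([np.hstack(f('w6')),np.hstack(f('w7'))]))
E
```

```text
clock: 8.85
eef_pos: [603.4, -115.2, 155.6]
eef_rot: [3.141, 0.0, 1.679]
wrist_force: [0.2, -1.2, -1.3]
finger_gap: 53.3
finger_force: 3.0
z [ 603.58641095 -115.24457517  161.19642083] 53.34629280759377
clock: 10.15
eef_pos: [609.4, -171.8, 155.5]
eef_rot: [3.142, 0.0, 1.679]
wrist_force: [-0.7, -0.1, -1.8]
finger_gap: 53.1
finger_force: 3.0
z [ 609.41510001 -171.64691542  160.49852563] 53.13550005468869
0 rim wrist/scene [251. 374.] [245. 147.] bottom [251. 231.] [217. 140.]
15 rim wrist/scene [251. 346.] [244. 154.] bottom [251. 234.] [217. 139.]
30 rim wrist/scene [251. 318.] [242. 161.] bottom [251. 239.] [218. 138.]
45 rim wrist/scene [251. 290.] [238. 165.] bottom [251. 245.] [218. 137.]
60 rim wrist/scene [251. 262.] [233. 168.] bottom [251. 251.] [219. 136.]
75 rim wrist/scene [251. 235.] [228. 169.] bottom [251. 258.] [220. 136.]
90 rim wrist/scene [251. 208.] [222. 168.] bottom [251. 265.] [221. 136.]
```

View pics/w7d.png

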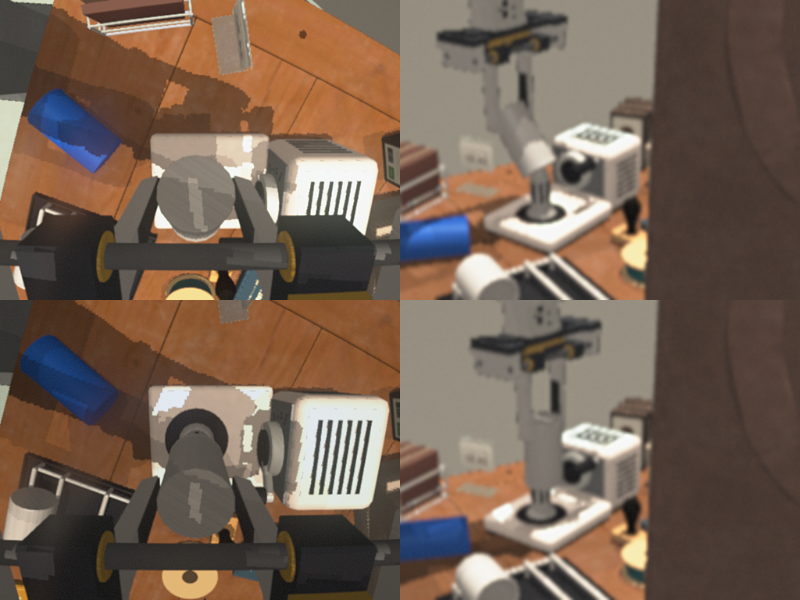

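The lower row shows the beaker upright over the post (scene crop (542,460)). Centring and lowering now.

```bash
python3 -m creep '[[-1,[0.4,0,0],0],[-1,[0.9,0,0],0],[-1,[0.9,0,0.6],0],[-1,[0.9,0,1.3],0],[-1,[0.9,0,2],0],[-1,[0.9,0,2.7],0],[-1,[0.9,0,3.4],0],[-1,[0.9,0,3.9],0],[-1,[0.9,0,4.2],0],[-1,[0.9,0,4.4],0],[-1,[0.9,0,4.4],0]]' 3
python3 -m creep '[[-1,[0,0,0.2],0],[-1,[0,0,0.4],0],[-1,[0,0,0.6],0],[-1,[0,0,0.8],0],[-1,[0,0,1],0],[-1,[0,0,1.1],0],[-1,[0,0,1.1],0]]'
```

```text
clock: 11.35
eef_pos: [608.4, -162.9, 111.3]
eef_rot: [-3.141, -0.0, 1.679]
wrist_force: [-0.5, 0.2, -1.6]
finger_gap: 53.1
finger_force: 3.0
clock: 12.05
eef_pos: [608.4, -162.8, 100.4]
eef_rot: [-3.142, -0.0, 1.679]
wrist_force: [0.1, 2.0, 3.3]
finger_gap: 53.1
finger_force: 3.0
```

```bash
python3 -m creep '[[-1,[0,0,0.1],0],[-1,[0,0,0.2],0],[-1,[0,0,0.2],0],[-0.8,[0,0,0.2],0],[0.2,[0,0,0.2],0],[0.4,[0,0,0.2],0],[0.5,[0,0,0.2],0],[0.5,[0,0,0.2],0],[0.5,[0,0,0.2],0]]' 3
python3 -m creep '[[0.5,[0,0,-2],0],[0.5,[0,0,-4],0],[0.5,[0,0,-8],0],[0.5,[0,0,-8],0],[0.5,[0,0,-8],0]]'
python3 - <<'E'
from h import *
im,p=cap('wrist','w8'); im2,p2=cap('scene','w8s'); im3,p3=cap('top','w8t')
for n,X in dict(seat=(608.5,-162.5,25),top=(608.5,-162.5,117)).items(): print(n,[proj(q,X).round(1) for q in (p,p2,p3)])
f=lambda a:cv2.resize(a,(400,300))
o=np.vstack([np.hstack([f(im),f(im2[110:215,175:315])]),np.hstack([f(im3[85:205,120:280]),f(im)])])
cv2.imwrite('pics/w8d.png',o[...,::-1])
E
```

```text
clock: 12.95
eef_pos: [608.4, -162.9, 98.4]
eef_rot: [-3.141, -0.0, 1.679]
wrist_force: [0.3, -0.2, -0.7]
finger_gap: 70.5
finger_force: 0.0
clock: 13.45
eef_pos: [608.6, -162.9, 179.0]
eef_rot: [3.14, 0.001, 1.679]
wrist_force: [-0.2, -0.0, -1.0]
finger_gap: 70.5
finger_force: 0.0
seat [array([250.6, 183.2]), array([220.4, 186.1]), array([185.5, 163.5])]
top [array([250.7, 212.8]), array([219. , 155.5]), array([178.7, 157.3])]
```

View pics/w8d.png

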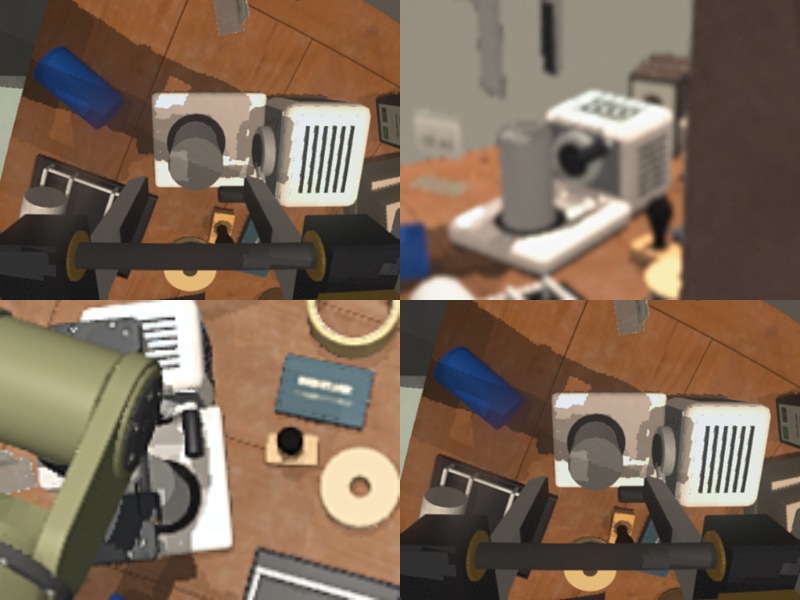

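The beaker stands upright over the post (scene crop (527,180), rim inside the pad ring) and is released; the dial lever is still up. I'll check the seating by touch: closed fingers on the beaker's bottom should make contact at tip z = 117, i.e. TCP z = 131.

```bash
python3 -m creep '[[-1,[0,0,0],0],[-1,[0,0,0],0],[-1,[0,0,0],0],[-1,[0,0,0],0],[-1,[0,0,0],0],[-1,[0,0,1.5],0],[-1,[0,0,3],0],[-1,[0,0,4],0],[-1,[0,0,4.5],0],[-1,[0,0,4.5],0],[-1,[0,0,4.5],0]]' 10
python3 -m creep '[[-1,[0,0,0.1],0],[-1,[0,0,0.1],0]]'
python3 -m creep '[[-1,[0,0,0.1],0],[-1,[0,0,0.1],0]]'
python3 -m creep '[[-1,[0,0,0.1],0],[-1,[0,0,0.1],0]]'
```

```text
clock: 14.7
eef_pos: [608.5, -162.9, 133.6]
eef_rot: [3.141, 0.0, 1.679]
wrist_force: [0.4, -0.1, -0.0]
finger_gap: 0.2
finger_force: 0.0
clock: 14.9
eef_pos: [608.5, -162.9, 132.6]
eef_rot: [3.141, 0.0, 1.679]
wrist_force: [0.3, -0.4, 0.3]
finger_gap: 0.4
finger_force: 0.0
clock: 15.1
eef_pos: [608.4, -162.9, 131.4]
eef_rot: [-3.142, -0.0, 1.679]
wrist_force: [0.5, 0.2, -1.2]
finger_gap: 0.7
finger_force: 0.0
clock: 15.3
eef_pos: [608.7, -163.0, 131.3]
eef_rot: [3.14, 0.001, 1.679]
wrist_force: [-1.1, 0.3, 7.0]
finger_gap: 0.6
finger_force: 3.2
```

Contact is at TCP z ≈ 131.2, so the beaker is fully seated. Lifting, pausing, then moving over the handle at dryer (45, -44).

```bash
python3 -m creep '[[-1,[0,0,-2],0],[-1,[0,0,-4.5],0],[-1,[0,0,-4.5],0],[-1,[0,0,-4.5],0],[-1,[0,0,-4.5],0],[-1,[0,0,-4.5],0],[-1,[-1.5,1.5,-4.5],0],[-1,[-3,3,-4.5],0],[-1,[-4.4,4.5,-4.5],0],[-1,[-4.4,4.5,-4.5],0],[-1,[-4.4,4.5,-4.5],0],[-1,[-4.4,4.5,-4.5],0]]' 10
python3 -m creep '[[-1,[0,0,2],0],[-1,[0,0,4],0],[-1,[0,0,5.5],0],[-1,[0,0,6],0],[-1,[0,0,6],0],[-1,[0,0,6],0]]'
python3 -m creep '[[-1,[0,0,0.2],0],[-1,[0,0,0.4],0],[-1,[0,0,0.4],0]]'
```

```text
clock: 16.5
eef_pos: [657.5, -201.3, 175.2]
eef_rot: [-3.141, -0.0, 1.679]
wrist_force: [1.0, 0.2, -0.2]
finger_gap: 0.7
finger_force: 0.0
clock: 17.1
eef_pos: [658.2, -201.8, 116.5]
eef_rot: [3.14, 0.001, 1.679]
wrist_force: [-0.2, 0.0, -0.6]
finger_gap: 0.4
finger_force: 0.0
clock: 17.4
eef_pos: [658.2, -202.1, 112.2]
eef_rot: [3.14, 0.001, 1.679]
wrist_force: [-0.4, -1.0, 4.9]
finger_gap: 0.4
finger_force: 2.2
```

Contact is at 112 as predicted. Pressing down, aiming for TCP z ≈ 64.5 in the third notch.

```bash
python3 -m creep '[[-1,[0,0,0.4],0],[-1,[0,0,0.8],0],[-1,[0,0,1.2],0],[-1,[0,0,1.6],0],[-1,[0,0,2],0],[-1,[0,0,2.3],0]]' 10
python3 -m creep '[[-1,[0,0,0.4],0],[-1,[0,0,0.8],0],[-1,[0,0,1.2],0],[-1,[0,0,1.6],0],[-1,[0,0,1.8],0],[-1,[0,0,1.8],0]]'
python3 -m creep '[[-1,[0,0,0.2],0],[-1,[0,0,0.4],0],[-1,[0,0,0.5],0],[-1,[0,0,0.5],0],[-1,[0,0,0.5],0]]'
```

```text
clock: 18.0
eef_pos: [658.0, -201.9, 88.2]
eef_rot: [3.141, 0.0, 1.679]
wrist_force: [-0.6, -0.8, 1.1]
finger_gap: 0.4
finger_force: 0.7
clock: 18.6
eef_pos: [657.9, -201.1, 70.8]
eef_rot: [-3.141, -0.001, 1.679]
wrist_force: [-4.4, 3.5, 9.9]
finger_gap: 0.1
finger_force: 4.7
clock: 19.1
eef_pos: [658.2, -200.9, 65.8]
eef_rot: [3.141, -0.001, 1.679]
wrist_force: [-0.0, 4.0, 6.1]
finger_gap: 0.8
finger_force: 3.3
```

```bash
python3 -m creep '[[-1,[0,0,0.1],0],[-1,[0,0,0.1],0],[-1,[0,0,0.1],0],[-1,[0,0,0.1],0],[-1,[0,0,0.1],0]]'
python3 -m creep '[[-1,[0,0,0],0],[-1,[0,0,0],0],[-1,[0,0,0],0]]'
python3 - <<'E'
from h import *
# beaker check: disc at z=117 in top & scene pictures vs before press
b=[cv2.imread(f'pics/w8{k}.png') for k in 's']
im,p=cap('scene','end')
x,y=proj(p,(608.5,-162.5,80)).astype(int)
d=cv2.absdiff(b[0],im[...,::-1].copy())[y-25:y+35,x-16:x+10]
print('scene change round beaker',d.mean(),(d.max(2)>40).mean(), manip.read_state()['wrist_force'],manip.read_state()['eef_pos'])
E
```

```text
clock: 19.6
eef_pos: [658.2, -200.9, 64.9]
eef_rot: [3.141, -0.001, 1.679]
wrist_force: [-0.3, 5.1, 7.1]
finger_gap: 0.2
finger_force: 3.4
clock: 19.9
eef_pos: [658.2, -200.9, 64.9]
eef_rot: [3.141, -0.001, 1.679]
wrist_force: [-1.2, 5.9, 8.1]
finger_gap: 0.4
finger_force: 3.4
scene change round beaker 13.231196581196581 0.10064102564102564 [-1.25748013  5.10722296  6.70299891] [ 658.21347631 -200.91367341   64.91080992]
```

```bash
python3 -m creep '[[-1,[0,0,0.05],0],[-1,[0,0,0.05],0],[-1,[0,0,0.05],0],[-1,[0,0,0.05],0],[-1,[0,0,0.05],0]]'; python3 -c "
from cell import manip
print(manip.sign_off())"
```

```text
clock: 20.45
eef_pos: [658.2, -200.9, 64.4]
eef_rot: [3.141, -0.001, 1.679]
wrist_force: [-1.3, 5.4, 7.1]
finger_gap: 0.4
finger_force: 3.6
the job is handed in; nothing more can be done
None
```

I handed the job in at 20.5 s without seeing a verdict: the tall beaker is upside down on its seat and let go (touch-checked before the press), and the fingers hold the dial in the third notch at about 1.05 rad (worked out from fingertip height), pressing down with about 7 N.

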